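# Slide the pan of vials off the heat

## Task

The vials in the pan have been warmed long enough. Without lifting the pan, slide it sideways from its hotplate onto the free hotplate next to it, so that it stands inside the large circle printed there with all three vials still standing in it, and turn the knob of the hotplate it came from back until it is fully off. Leave the other hotplate's knob off, and do not disturb the bottle and the beaker nearby.

Things in the scene. Friction and masses are not known exactly. Their poses are not given: they have to be found in the camera images.
- pan: round stainless steel pan, 153 mm across the rim, 128 mm across the flat base, 55 mm high, walls 3 mm, floor 5 mm, about 0.5 kg; origin at the centre of its underside; z up; the handle points along its -x axis. It starts on hotplate_a.
- pan_grip (a point): point inside the straight black stick handle of the pan, 155 mm from the pan's centre and 40 mm above its underside (about 125 mm above the worktop); the handle is level, 18 mm wide, 15 mm high, from 91 to 215 mm from the pan's centre; same axes as the pan
- hotplate_a_mid (a point): hotplate_a, on which the pan starts: 280 mm deep, 190 mm wide, control deck in front; the left or the right one of two equal hotplates side by side, 6 mm apart. The point is the centre of the printed circle (158 mm across inside) on the dark glass top, 180 x 190 mm, 85 mm above the worktop; x points to its back, y left, z up.
- hotplate_b_mid (a point): hotplate_b: the free hotplate next to it, where the pan shall go; its top is level with the other's. The point is the centre of the printed circle (158 mm across inside) on the dark glass top, 180 x 190 mm, 85 mm above the worktop; x points to its back, y left, z up.
- knob_a_grip (a point): middle of the black bar-shaped grip of the control knob of hotplate_a, 28 mm above the control deck (deck 50 mm above the worktop); the bar is 40 mm long, 13 mm wide and rises 28 mm above a round skirt (45 mm across, 6 mm high); x points along the bar to the pointer end, z up. It stands 142 mm in front of the plate's middle.
- knob_b_grip (a point): middle of the black bar-shaped grip of the control knob of hotplate_b, 28 mm above the control deck (deck 50 mm above the worktop); the bar is 40 mm long, 13 mm wide and rises 28 mm above a round skirt (45 mm across, 6 mm high); x points along the bar to the pointer end, z up. It stands 142 mm in front of the plate's middle.
- knob_a (a joint): angle of hotplate_a's knob: 0 = off, at the end stop, pointer straight to the back at the wide mark; grows as the knob is turned clockwise seen from above; starts at 0.8 to 1.4 rad. To switch off turn it anticlockwise to the stop.
- knob_b (a joint): angle of hotplate_b's knob, read likewise; it is off (0) and stays so
- vial_a: tall capped glass specimen vial, 28 mm across, 84 mm high, standing loose in the pan; origin at the centre of its underside, z up its axis
- vial_b: tall capped glass specimen vial, 28 mm across, 84 mm high, standing loose in the pan; origin at the centre of its underside, z up its axis
- vial_c: tall capped glass specimen vial, 28 mm across, 84 mm high, standing loose in the pan; origin at the centre of its underside, z up its axis
- bottle: bystander: glass bottle with stopper, 72 mm across, 171 mm high, at the right; origin at the centre of its underside
- beaker_rods: bystander: glass beaker holding rods, 68 mm across, 183 mm high over the rods, at the left; origin at the centre of its underside
There are look-alikes about, which are no part of the job. What is shaped like the vial_b but black or purple is not meant. Leave any pink look-alike of the vial_a alone.

How it is judged:
By the outcome, as a careful person would: the job done as asked, in the order asked, and still so for the second after the job is handed in, with the robot touching nothing.
It also fails if it takes over 54 s, if anything falls off the work surface, if the arm or the gripper's body presses on something with over 40 N, if the wrist force passes 120 N, or if a joint passes its speed limit or range.

## Robot

A 6-joint arm with a two-finger parallel gripper is mounted at the origin on a cart in front of the work surface, level with it; the furniture and walls round the work are solid. World frame = base frame: x ahead of the robot, y to its left, z up, the work surface at z = 0. Lengths are in m, angles in rad, forces in N, time in s.
With the tool pointing down it reaches from about 0.275 to 0.725 m from the base axis. Payload 5.6 kg.
Tool frame: the origin (TCP) lies midway between the tips of the shut fingers; the grasp point (between the pads) lies 19 mm behind it (r.grip_point_offset is the distance from the TCP to the grasp point, in m); z points along the fingers, y is the line along which they close (so a half turn about z gives the same grasp; the last joint's range is limited). The gripper opens to 85 mm and grips with 20 to 120 N. Pads are 22 mm wide; open, the fingers measure 114 mm over their backs; the gripper's body (76 mm by 85 mm) begins 54 mm behind the grasp point. The pads swing forward as they close: fully open they stand 13 mm farther back than shut.
Start: joints at [-1.063, 0.255, 0.108, 0, -1.424, -0.285], TCP at [0.122, -0.536, 0.231] pointing down, gripper open.
Joint ranges: [-2.95, 2.95], [-1.21, 1.97], [-1.09, 1.5], [-2.87, 1.71], [-2.94, -0.07], [-3.05, 3.05]. Speed limits (rad/s): [2.57, 2.57, 3.14, 3.14, 3.14, 3.14].

## Interface

Orientations are given as a unit quaternion [x, y, z, w].
In Python, from plant import monitor, imaging, r gives the robot as it stands. The module is installed in compiled form; this text tells all that it offers.
- The arm moves only by the tool arm_command, never from a script. Its argument "deltas" is text: rows parted by semicolons, each of 7 numbers parted by spaces: the shift along the world's x, y, z in units of 200 mm (1.0 is 200 mm), then the turn, a rotation vector about the world's x, y, z in units of 45 degrees (1.0 is 45 degrees), then the closure, from -1 (fully open) to 1 (shut). A call has 1 to 20 rows; each row shifts and turns the commanded pose from where the row before left it; what a row does not reach is not made up. A row lasts 1/10 s, in which the tool goes at most 50 mm and 8.59 degrees, less where a joint would pass 70% of its speed; a pose out of reach is approached as far as the arm can. A call with a number of a shift or a turn outside -1 to 1 is refused whole. A call with a gripper value outside its range is refused whole. The fingers move at their own pace and stop on an object; "squeeze" is the grip in N (left out, the last holds). Time passes only in rows, so rows that do not move let the fingers close. It gives the time, the measured TCP pose, the force, the opening and the grip force at its end, in the units of the state.
- monitor.get_state(): the state, without advancing time (a new reading comes with each control period).
- imaging.get_image(name): name is "side" or "top" or "wrist"; returns the picture (384x512x3 uint8, blue, green, red); there is no depth.
- imaging.camera_info(name): a dict with "fx", "fy", "cx", "cy" (pixels), "T" (4x4, takes a point from camera to world coordinates); the wrist camera has in their place "tool_from_camera" (4x4, takes a point from camera to tool coordinates, whose origin is the TCP and whose axes are the flange's). Camera axes: x right, y down, z forward; pixel columns grow to the right and rows downward; lengths in m; the calibration is good to about 2 mm. A picture is of the moment at which its call begins: read the wrist's pose just before it. camera_info takes no time and is no camera call.
- r.job_done(): hands the job in; it is judged then, once.
The state is a dict: "t": time; "joints": joint angles; "joint_vel": joint speeds; "tau": joint torques, N m; "tcp_pos": TCP position; "orientation": TCP orientation; "ft_force": force on the tool from outside, world axes, zero at the start; "ft_torque": the same for the moment, N m; "opening": finger opening in m; "finger_force": force on a finger pad.
Only numpy, scipy, OpenCV 4.12 (cv2) and the standard library are available. Lean on these libraries where they do the work, as an engineer would, in place of code of your own. Each camera call takes 0.05 s, during which the arm holds its last target. There are 200 camera calls.

## Working session

There is one attempt and no reset: what is moved stays moved. The work goes in short steps, Python scripts to look and compute and a tool call to move; the robot and the scene stay as the last step left them, time stands still between calls to the robot, and variables do not carry over. Pictures are saved under pics/ and viewed, at most 10 in all, crops included, and the job is handed in when it is done.

Besides the shell and the picture viewer there is one more tool, called after "Emit:" by a JSON object that holds its "method" and its "body", one argument or row to a line. arm_command: Moves the arm, as the interface text tells. Shifts and turns lie within -1 to 1; 1 stands for 200 mm of shift or 45 degrees of turn. Its arguments: {"type":"object","properties":{"deltas":{"type":"string"},"squeeze":{"type":"number"}},"required":["deltas"]}

```bash
mkdir -p pics
python3 - <<'E'
from plant import monitor, imaging, r
import cv2,numpy as np
np.set_printoptions(precision=4,suppress=True)
for n in("top","side"):
    cv2.imwrite(f"pics/{n}0.png",imaging.get_image(n)); c=imaging.camera_info(n); print(n,c["fx"],c["fy"],c["cx"],c["cy"]);print(np.array(c["T"]))
print(np.array(imaging.camera_info("wrist")["tool_from_camera"]))
s=monitor.get_state();print(s,r.grip_point_offset)
E
```

```text
top 367.192753452302 367.192753452302 259.43377569314964 192.3141835882848
[[-0.0144 -0.9825  0.1859  0.4469]
 [-0.9996  0.0187  0.0215  0.0117]
 [-0.0246 -0.1855 -0.9823  1.2087]
 [ 0.      0.      0.      1.    ]]
side 427.2382077770715 427.2382077770715 253.32758819887957 188.6319692515086
[[-0.953  -0.1748  0.2476  0.3725]
 [-0.3029  0.52   -0.7987  0.913 ]
 [ 0.0108 -0.8361 -0.5485  0.7129]
 [ 0.      0.      0.      1.    ]]
[[ 0.0002 -0.9611 -0.2763  0.0709]
 [ 1.      0.0002 -0.     -0.0001]
 [ 0.0001 -0.2763  0.9611 -0.1414]
 [ 0.      0.      0.      1.    ]]
{'t': 0.1, 'joints': array([-1.0634,  0.2556,  0.1071, -0.0004, -1.4239, -0.2846]), 'joint_vel': array([ 0.0011, -0.0003,  0.0031,  0.0024, -0.0004,  0.0002]), 'tau': array([ -0.0021, -38.7601,  23.8476,   5.378 ,  -0.0037,   0.    ]), 'tcp_pos': array([ 0.1215, -0.536 ,  0.2305]), 'orientation': array([-0.1111,  0.9938,  0.0008, -0.0001]), 'ft_force': array([-0.1988, -0.0487,  0.8606]), 'ft_torque': array([-0.0038,  0.0047, -0.0088]), 'finger_force': 0.0, 'opening': 0.08530762982392602} 0.0187
```

View pics/top0.png

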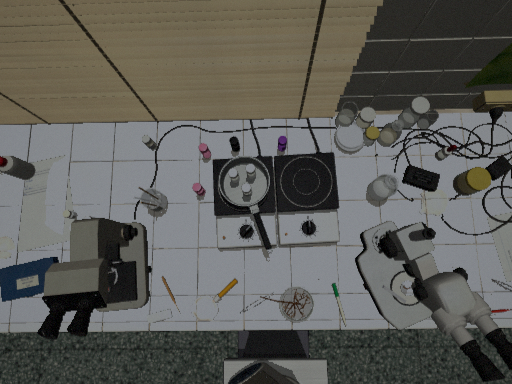

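View pics/side0.png

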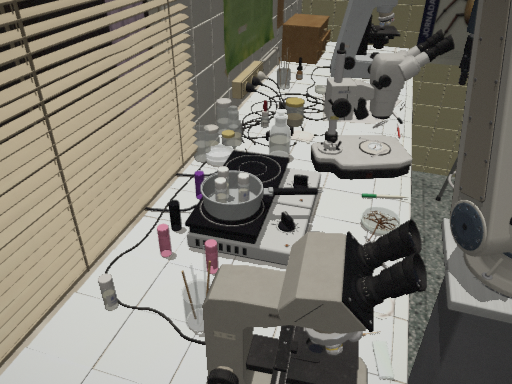

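The top view shows the pan on the left plate (about 244,183), its handle running to (266,246), the free plate's circle at (307,181), and the knobs at (247,231) and (309,227). The bottle is at (382,187) and the beaker at (153,200). I'll zoom in.

Run:
```python
import cv2
a=cv2.imread("pics/top0.png")[145:255,205:345];b=cv2.imread("pics/side0.png")[140:265,185:335]
cv2.imwrite("pics/topc.png",cv2.resize(a,None,fx=5,fy=5,interpolation=2))
cv2.imwrite("pics/sidec.png",cv2.resize(b,None,fx=4.5,fy=4.5,interpolation=2))
```

```text
(no output)
```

View pics/topc.png

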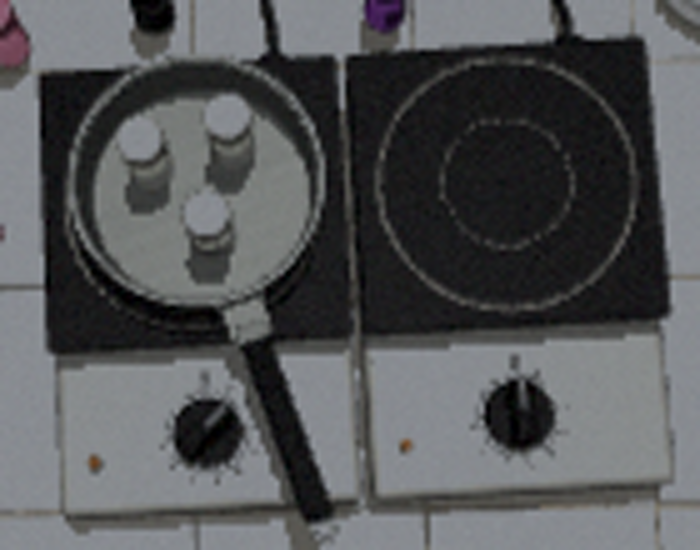

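View pics/sidec.png

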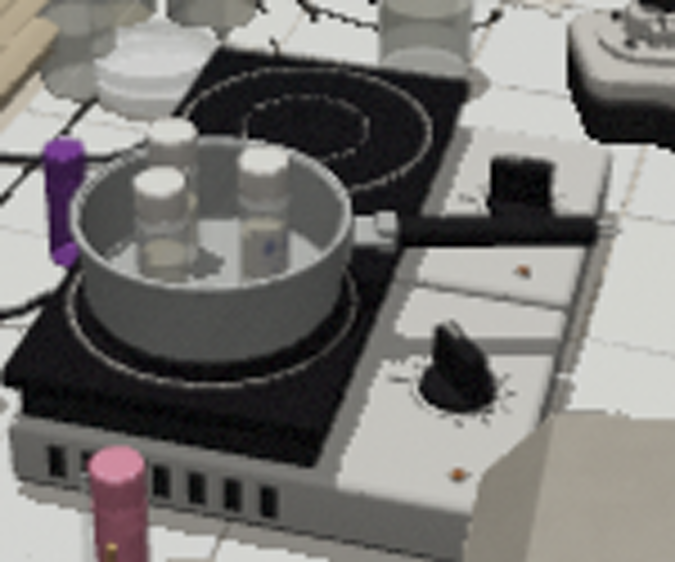

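Both views show three white-capped vials in the pan, knob a turned about 0.8 rad clockwise and knob b pointing straight back. Next I'll triangulate.

```bash
cat > h.py <<'E'
import numpy as np, cv2
from plant import monitor, imaging, r
np.set_printoptions(precision=4,suppress=True)
C={n:imaging.camera_info(n) for n in("top","side")}
def ray(c,T,p):
    T=np.array(T);d=T[:3,:3]@np.array([(p[0]-c["cx"])/c["fx"],(p[1]-c["cy"])/c["fy"],1]);return T[:3,3],d/np.linalg.norm(d)
def tri(rays):
    A=sum(np.eye(3)-np.outer(d,d) for o,d in rays);b=sum((np.eye(3)-np.outer(d,d))@o for o,d in rays)
    x=np.linalg.solve(A,b);return x,max(np.linalg.norm(np.cross(x-o,d)) for o,d in rays)
def atz(R,z): o,d=R;return o+d*(z-o[2])/d[2]
E
python3 - <<'E'
from h import *
t=lambda x,y:ray(C["top"],C["top"]["T"],(x/5-.4+205,y/5-.4+145))
s=lambda x,y:ray(C["side"],C["side"]["T"],(x/4.5-.39+185,y/4.5-.39+140))
for n,a,b in[("vA",(142,138),(160,182)),("vB",(228,117),(172,132)),("vC",(207,212),(263,160)),("knobA",(208,430),(462,345)),("knobB",(520,412),(521,165)),("hEnd",(318,512),(597,225)),("hStart",(258,341),(400,228)),("rim",(197,182),(212,212)),("circB",(507,184),(305,128)),]:
    print(n,*tri([t(*a),s(*b)]))
print("rim@.14",atz(t(197,182),.14)," circB@.085",atz(t(507,184),.085))
A=np.array([atz(t(*p),.085)for p in[(40,72),(337,57),(352,335),(50,352)]]);B=np.array([atz(t(*p),.085)for p in[(348,57),(645,40),(667,315),(362,335)]])
for M in(A,B): print(M[:,:2].tolist(),M.mean(0)); 
print("hE",atz(t(318,515),.125),"hS",atz(t(258,340),.13),"kA",atz(t(208,432),.078),"kB",atz(t(520,412),.078))
print("ptrA",atz(t(205,440),.078)-atz(t(230,403),.078))
E
```

```text
vA [0.7046 0.1108 0.1692] 0.00015753165074170592
vB [0.7167 0.0605 0.1694] 0.00032398478631191915
vC [0.6597 0.0731 0.1698] 0.0001723890674406139
knobA [0.542  0.0791 0.077 ] 0.00017823630042535895
knobB [ 0.5504 -0.1126  0.0796] 0.0009088209671913255
hEnd [0.4866 0.012  0.1263] 0.0023105310959671585
hStart [0.5894 0.0459 0.1237] 0.0009524285867526047
rim [0.6859 0.0811 0.1356] 0.0005811468994446372
circB [ 0.6928 -0.1099  0.0813] 0.0005134338539103052
rim@.14 [0.6844 0.0807 0.14  ]  circB@.085 [ 0.6915 -0.1096  0.085 ]
[[0.770177311135452, 0.18378571782535746], [0.7759895157996193, -0.005165423415387376], [0.5981546531961233, -0.010720443852043588], [0.5908755382612297, 0.1759106188862916]] [0.6838 0.086  0.085 ]
[[0.7758388610572113, -0.012137047072389443], [0.7829341742878038, -0.200144113286509], [0.6071176212535389, -0.20452779050424033], [0.5980456256471243, -0.016877135114992742]] [ 0.691  -0.1084  0.085 ]
hE [0.4872 0.0123 0.125 ] hS [0.5901 0.0459 0.13  ] kA [0.5405 0.079  0.078 ] kB [ 0.5496 -0.1129  0.078 ]
ptrA [-0.0225  0.0156  0.    ]
```

Run:
```python
from h import *
f=lambda n,p:ray(C[n],C[n]["T"],p)
print("eye",tri([f("top",(484,360)),f("side",(446,47))]),tri([f("top",(505,350)),f("side",(436,36))]))
for p,z in[((450,300),.3),((420,270),.3),((430,230),.3),((358,225),.02),((357,280),.02),((400,325),.02),((440,300),.02)]:print(p,z,atz(f("top",p),z))
```

```text
eye (array([ 0.2312, -0.4296,  0.3882]), np.float64(0.009465289259552173)) (array([ 0.2584, -0.4625,  0.4091]), np.float64(0.006254211797998808))
(450, 300) 0.3 [ 0.3519 -0.414   0.3   ]
(420, 270) 0.3 [ 0.422  -0.3506  0.3   ]
(430, 230) 0.3 [ 0.5172 -0.3838  0.3   ]
(358, 225) 0.02 [ 0.5587 -0.2781  0.02  ]
(357, 280) 0.02 [ 0.3864 -0.2639  0.02  ]
(400, 325) 0.02 [ 0.2508 -0.3861  0.02  ]
(440, 300) 0.02 [ 0.323  -0.5147  0.02  ]
```

Emit:
{"method": "arm_command", "body": {
  "deltas": "-0.045 0.195 0.02 0 0 0 -1;-0.045 0.195 0.02 0 0 0 -1;-0.045 0.195 0.02 0 0 0 -1;-0.045 0.195 0.02 0 0 0 -1;-0.045 0.195 0.02 0 0 0 -1;-0.045 0.195 0.02 0 0 0 -1;0.165 0.065 0 0 0 0 -1;0.165 0.065 0 0 0 0 -1;0.165 0.065 0 0 0 0 -1;0.165 0.065 0 0 0 0 -1;0.1 0.15 0 0 0 0.03 -0.3;0.1 0.15 0 0 0 0.03 -0.3;0.1 0.15 0 0 0 0.03 -0.3;0.1 0.15 0 0 0 0.03 -0.3;0.1 0.15 0 0 0 0 -0.3;0 0 0 0 0 0 -0.3",
  "squeeze": 60
}}

```text
t: 1.7
tcp_pos: [0.3008, -0.0977, 0.2548]
orientation: [-0.16, 0.987, 0.0, -0.0]
ft_force: [-0.8, 0.7, 0.3]
opening: 0.0555
finger_force: 0.0
```

Emit:
{"method": "arm_command", "body": {
  "deltas": "0.17 0.092 0 0 0 0 -0.3;0.17 0.092 0 0 0 0 -0.3;0.17 0.092 0 0 0 0 -0.3;0.17 0.092 0 0 0 0 -0.3;0.17 0.092 0 0 0 0 -0.3;0.17 0.092 0 0 0 0 -0.3;0.17 0.092 0 0 0 0 -0.3;0 0 0 0 0 0 -0.3"
}}

```text
t: 2.5
tcp_pos: [0.5398, 0.0297, 0.2524]
orientation: [-0.158, 0.987, -0.0, -0.002]
ft_force: [-0.5, -0.7, -0.9]
opening: 0.0554
finger_force: 0.0
```

Run:
```python
from h import *
s=monitor.get_state();cv2.imwrite("pics/w1.png",imaging.get_image("wrist"))
np.savez("w1.npz",p=s["tcp_pos"],q=s["orientation"]);print(s["tcp_pos"],s["orientation"]);c=imaging.camera_info("wrist");print({k:v for k,v in c.items() if k!="tool_from_camera"})
```

```text
[0.5398 0.0297 0.2524] [-0.1582  0.9874 -0.0001 -0.0021]
{'fx': 303.93385338683777, 'fy': 303.93385338683777, 'cx': 249.02215761500412, 'cy': 191.61028489269674}
```

View pics/w1.png

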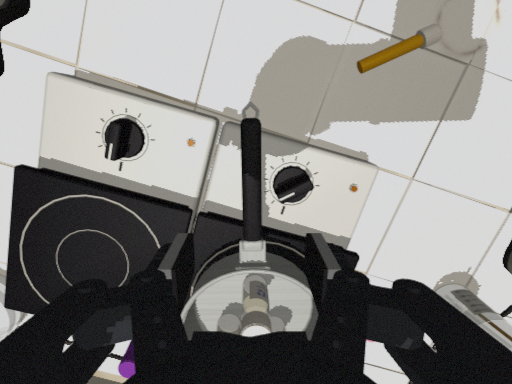

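The wrist view shows the handle from (251,120) to (253,240), central between the fingers and aligned with them. Knob a is at (292,184), knob b at (124,138) and circle b around (91,257).

Run:
```python
from h import *
from scipy.spatial.transform import Rotation as R
c=imaging.camera_info("wrist");d=np.load("w1.npz");T=np.eye(4);T[:3,:3]=R.from_quat(d["q"]).as_matrix();T[:3,3]=d["p"];T=T@np.array(c["tool_from_camera"])
f=lambda p,z:atz(ray(c,T,p),z)
print("hE",f((251,121),.1325),"hS",f((252.5,240),.1325),"circB",f((91.5,257),.085),"kA",f((292,184),.078),"kB",f((124,138),.07))
print("tool x,y",T[:3,:3])
t=lambda p:ray(C["top"],C["top"]["T"],p)
print("tri hE",tri([ray(c,T,(251,121)),t((318/5-.4+205,515/5-.4+145))]),"hS",tri([ray(c,T,(252.5,240)),t((258/5-.4+205,340/5-.4+145))]))
print("ptrA",f((279,201),.078)-f((292,184),.078))
```

```text
hE [0.4843 0.0132 0.1325] hS [0.5871 0.0487 0.1325] circB [ 0.6841 -0.1094  0.085 ] kA [0.5355 0.0769 0.078 ] kB [ 0.5455 -0.1073  0.07  ]
tool x,y [[-0.3126  0.914   0.2585]
 [ 0.9499  0.3007  0.0854]
 [ 0.0004  0.2723 -0.9622]]
tri hE (array([0.4853, 0.0126, 0.1413]), np.float64(0.0014001361699642926)) hS (array([0.5896, 0.0476, 0.1283]), np.float64(0.0018721518521495346))
ptrA [ 0.0224 -0.0068  0.    ]
```

Emit:
{"method": "arm_command", "body": {
  "deltas": "0 0.01 -0.14 0 0 0 -0.3;0 0 -0.14 0 0 0 -0.3;0 0 -0.14 0 0 0 -0.3;0 0 -0.14 0 0 0 -0.3;0 0 -0.14 0 0 0 -0.3;0 0 -0.04 0 0 0 -0.3;0 0 0 0 0 0 -0.3"
}}

```text
t: 3.25
tcp_pos: [0.5365, 0.0296, 0.1068]
orientation: [-0.158, 0.987, -0.0, -0.001]
ft_force: [-0.6, -0.6, 0.4]
opening: 0.0559
finger_force: 0.0
```

Emit:
{"method": "arm_command", "body": {
  "deltas": "0 0.008 -0.005 0 0 0 0;0 0 0 0 0 0 0.3;0 0 0 0 0 0 0.4;0 0 0 0 0 0 0.5;0 0 0 0 0 0 0.7;0 0 0 0 0 0 1;0 0 0 0 0 0 1;0 0 0 0 0 0 1",
  "squeeze": 60
}}

```text
t: 4.05
tcp_pos: [0.5377, 0.0322, 0.1067]
orientation: [-0.158, 0.987, 0.0, 0.0]
ft_force: [-2.1, 1.7, 4.3]
opening: 0.0171
finger_force: 58.8
```

Emit:
{"method": "arm_command", "body": {
  "deltas": "0 -0.005 0 0 0 0 1;0 -0.01 0 0 0 0 1;0 -0.02 0 0 0 0 1;0.001 -0.03 0 0 0 0 1;0.001 -0.04 0 0 0 0 1;0.001 -0.04 0 0 0 0 1;0.001 -0.04 0 0 0 0 1;0.001 -0.04 0 0 0 0 1;0.001 -0.04 0 0 0 0 1;0.001 -0.04 0 0 0 0 1;0.001 -0.04 0 0 0 0 1;0.001 -0.03 0 0 0 0 1;0.001 -0.02 0 0 0 0 1;0 -0.01 0 0 0 0 1;0 -0.005 0 0 0 0 1;0 0 0 0 0 0 1"
}}

```text
t: 5.65
tcp_pos: [0.5401, -0.0497, 0.1064]
orientation: [-0.158, 0.987, 0.0, 0.001]
ft_force: [1.2, 5.2, 3.4]
opening: 0.0173
finger_force: 58.9
```

Run:
```python
from h import *
s=monitor.get_state();print(s["tcp_pos"],s["ft_force"],s["ft_torque"])
a=imaging.get_image("top")[145:255,205:345];b=imaging.get_image("side")[140:265,185:335]
cv2.imwrite("pics/mid.png",np.hstack([cv2.resize(a,(420,330),interpolation=2),cv2.resize(b,(380,330),interpolation=2)]))
```

```text
[ 0.5401 -0.0497  0.1064] [1.2041 5.2306 3.4404] [ 1.7847 -0.4671  0.4803]
```

View pics/mid.png

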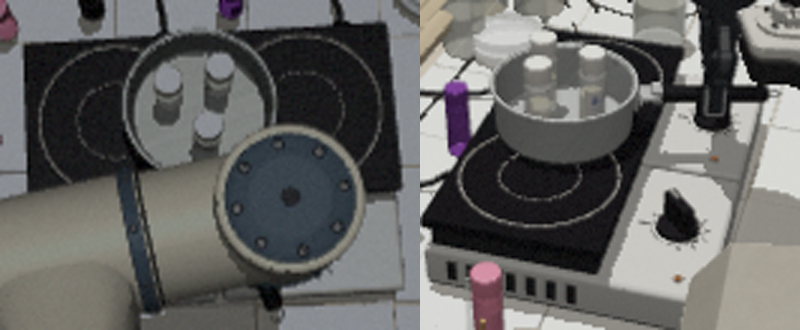

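Emit:
{"method": "arm_command", "body": {
  "deltas": "0 -0.005 0 0 0 0 1;0 -0.01 0 0 0 0 1;0 -0.02 0 0 0 0 1;0.001 -0.03 0 0 0 0 1;0.001 -0.04 0 0 0 0 1;0.001 -0.04 0 0 0 0 1;0.001 -0.04 0 0 0 0 1;0.001 -0.04 0 0 0 0 1;0.001 -0.04 0 0 0 0 1;0.002 -0.04 0 0 0 0 1;0.002 -0.04 0 0 0 0 1;0.002 -0.04 0 0 0 0 1;0.001 -0.04 0 0 0 0 1;0.001 -0.04 0 0 0 0 1;0.001 -0.03 0 0 0 0 1;0 -0.02 0 0 0 0 1;0 -0.015 0 0 0 0 1;0 -0.005 0 0 0 0 1;0 0 0 0 0 0 1"
}}

```text
t: 7.65
tcp_pos: [0.5423, -0.1567, 0.1063]
orientation: [-0.158, 0.987, 0.0, -0.0]
ft_force: [0.4, 5.5, 4.3]
opening: 0.0169
finger_force: 59.1
```

Run:
```python
from h import *
s=monitor.get_state();print(s["tcp_pos"],s["ft_force"],s["ft_torque"])
a=imaging.get_image("top")[145:255,205:345];b=imaging.get_image("side")[120:265,185:360]
cv2.imwrite("pics/end_top.png",cv2.resize(a,None,fx=5,fy=5,interpolation=2));cv2.imwrite("pics/end_side.png",b)
```

```text
[ 0.5423 -0.1567  0.1063] [0.4259 5.4915 4.2539] [ 1.9381 -0.3087  0.5292]
```

View pics/end_top.png

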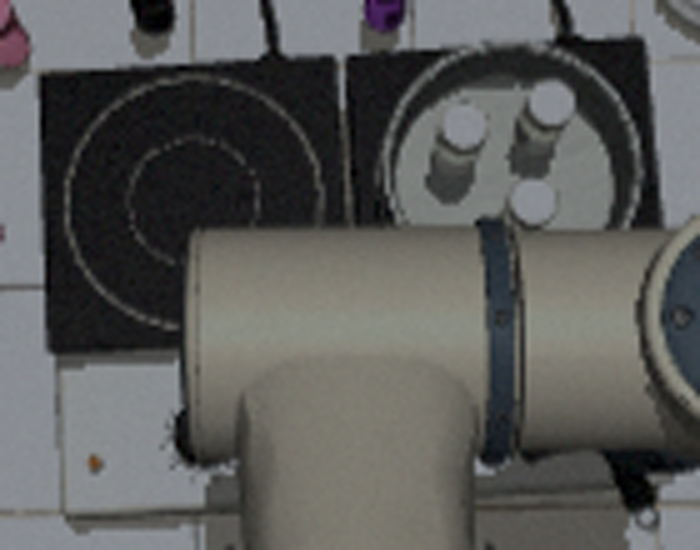

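The pan is on the right plate with all three vials standing. Its rim spans columns 383–640 with the top at row 42, so its centre is about (511.5,167) in the crop.

Run:
```python
from h import *
t=lambda x,y:ray(C["top"],C["top"]["T"],(x/5-.4+205,y/5-.4+145))
for p in[(511.5,167)]:print(atz(t(*p),.14))
A=np.array([atz(t(*p),.172)[:2] for p in((142,138),(228,117),(207,212))]);B=np.array([atz(t(*p),.172)[:2] for p in((463,127),(551,104),(532,202))])
print(B-A)
print("circA",atz(t(194,203),.085))
```

```text
[ 0.6898 -0.1067  0.14  ]
[[ 0.0027 -0.1865]
 [ 0.0039 -0.1878]
 [ 0.0022 -0.1871]]
circA [0.6832 0.0863 0.085 ]
```

Emit:
{"method": "arm_command", "body": {
  "deltas": "0.004 -0.006 0 0 0 0 1;0.003 -0.005 0 0 0 0 1;0 0 0 0 0 0 1;0 0 0 0 0 0 0.5;0 0 0 0 0 0 0.2;0 0 0 0 0 0 -0.1;0 0 0 0 0 0 -0.3;0 0 0 0 0 0 -0.3;0 0 0.02 0 0 0 -0.3;0 0 0.1 0 0 0 -0.3;0 0 0.15 0 0 0 -0.3;0 0 0.15 0 0 0 -0.3;0 0 0.15 0 0 0 -0.3;0 0 0.1 0 0 0 -0.3;0 0 0 0 0 0 -0.3"
}}

```text
t: 9.25
tcp_pos: [0.5454, -0.1597, 0.2443]
orientation: [-0.158, 0.987, -0.001, 0.003]
ft_force: [0.1, -0.4, -0.7]
opening: 0.0556
finger_force: 0.0
```

Emit:
{"method": "arm_command", "body": {
  "deltas": "0 0.2 0 0 0 0 -0.3;0 0.2 0 0 0 0 -0.3;0 0.2 0 0 0 0 -0.3;-0.008 0.2 0 0 0 0 -0.3;-0.008 0.2 0 0 0 0 -0.3;-0.008 0.195 0 0 0 0 -0.3;0 0 0 0 0 0 -0.3;0 0 0 0 0 0 -0.3"
}}

```text
t: 10.05
tcp_pos: [0.5388, 0.0805, 0.2398]
orientation: [-0.159, 0.987, -0.0, -0.0]
ft_force: [-0.5, 0.2, -0.7]
opening: 0.0554
finger_force: 0.0
```

Run:
```python
from h import *
s=monitor.get_state();im=imaging.get_image("wrist");cv2.imwrite("pics/w2.png",im)
np.savez("w2.npz",p=s["tcp_pos"],q=s["orientation"]);print(s["tcp_pos"],s["orientation"],s["joints"])
from scipy.spatial.transform import Rotation as R
c=imaging.camera_info("wrist");T=np.eye(4);T[:3,:3]=R.from_quat(s["orientation"]).as_matrix();T[:3,3]=s["tcp_pos"];T=T@np.array(c["tool_from_camera"])
p=np.linalg.inv(T)@np.array([.541,.079,.078,1]);u,v=int(c["fx"]*p[0]/p[2]+c["cx"]),int(c["fy"]*p[1]/p[2]+c["cy"]);print(u,v)
cv2.imwrite("pics/w2c.png",cv2.resize(im[v-45:v+45,u-60:u+60],None,fx=6,fy=6,interpolation=2))
```

```text
[0.5388 0.0805 0.2398] [-0.1588  0.9873 -0.0001 -0.0005] [ 0.4356  0.2431  0.1139  0.     -1.4425 -1.6875]
247 178
```

View pics/w2c.png

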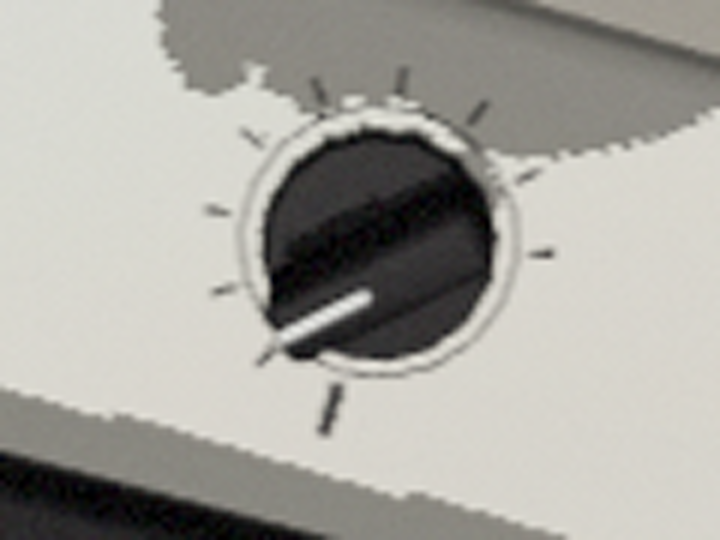

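The crop shows knob a's bar with a white pointer from about (372,296) to (280,342). The off mark is at (330,410).

Run:
```python
from h import *
from scipy.spatial.transform import Rotation as R
c=imaging.camera_info("wrist");d=np.load("w2.npz");T=np.eye(4);T[:3,:3]=R.from_quat(d["q"]).as_matrix();T[:3,3]=d["p"];T=T@np.array(c["tool_from_camera"])
f=lambda x,y,z:atz(ray(c,T,(x/6-.42+187,y/6-.42+133)),z)
a,b=f(372,296,.078),f(280,342,.078);e=b-a;print(a,b,np.degrees(np.arctan2(e[1],e[0])))
print("skirt centre",f(380,243,.053),"dial",f(380,240,.05),"mark",f(330,410,.05))
m=f(330,410,.05)-f(380,240,.05);print(np.degrees(np.arctan2(m[1],m[0])))
g,h=f(320,352,.078),f(492,263,.078);print(np.degrees(np.arctan2(*(h-g)[1::-1])))
```

```text
[0.5444 0.0818 0.078 ] [0.5572 0.0693 0.078 ] -44.45341720668942
skirt centre [0.5404 0.082  0.053 ] dial [0.5405 0.082  0.05  ] mark [0.5749 0.0834 0.05  ]
2.2688260443763366
136.4624330193528
```

Emit:
{"method": "arm_command", "body": {
  "deltas": "0.015 0.005 -0.05 0 0 -0.175 0;0 0 -0.05 0 0 -0.175 0;0 0 -0.05 0 0 -0.175 0;0 0 -0.05 0 0 -0.175 0;0 0 -0.05 0 0 -0.175 0;0 0 -0.05 0 0 -0.175 0;0 0 -0.05 0 0 -0.175 0;0 0 -0.05 0 0 -0.17 0;0 0 -0.1 0 0 0 0;0 0 -0.1 0 0 0 0;0 0 -0.1 0 0 0 0;0 0 0 0 0 0 0;0 0 0 0 0 0 0"
}}

```text
t: 11.4
tcp_pos: [0.5424, 0.0797, 0.1007]
orientation: [0.38, 0.925, -0.0, 0.0]
ft_force: [0.3, -0.3, 0.9]
opening: 0.0426
finger_force: 0.0
```

Emit:
{"method": "arm_command", "body": {
  "deltas": "0 0.008 -0.06 0 0 0 0;0 0 -0.06 0 0 0 0;0 0 -0.05 0 0 0 0;0 0 -0.025 0 0 0 0;0 0 0 0 0 0 0;0 0 0 0 0 0 0.3;0 0 0 0 0 0 0.5;0 0 0 0 0 0 0.7;0 0 0 0 0 0 1;0 0 0 0 0 0 1;0 0 0 0 0 0 1",
  "squeeze": 50
}}

```text
t: 12.5
tcp_pos: [0.5424, 0.0824, 0.0619]
orientation: [0.379, 0.925, 0.0, 0.0]
ft_force: [-2.4, 0.2, 4.4]
opening: 0.0119
finger_force: 49.7
```

Emit:
{"method": "arm_command", "body": {
  "deltas": "0 0 0 0 0 0.11 1;0 0 0 0 0 0.11 1;0 0 0 0 0 0.11 1;0 0 0 0 0 0.11 1;0 0 0 0 0 0.11 1;0 0 0 0 0 0.11 1;0 0 0 0 0 0.11 1;0 0 0 0 0 0.11 1;0 0 0 0 0 0.11 1;0 0 0 0 0 0.05 1;0 0 0 0 0 0 1;0 0 0 0 0 0 1"
}}

```text
t: 13.7
tcp_pos: [0.5424, 0.0824, 0.0619]
orientation: [-0.019, 1.0, 0.0, 0.0]
ft_force: [-1.9, -1.0, 4.9]
opening: 0.0122
finger_force: 49.9
```

Run:
```python
from h import *
s=monitor.get_state();print(s["tcp_pos"],s["orientation"],s["ft_force"],s["ft_torque"],s["tau"])
```

```text
[0.5424 0.0824 0.0619] [-0.0193  0.9998  0.      0.0004] [-1.8691 -1.0049  4.9301] [-0.0706  0.7077  0.1171] [ -0.1274 -38.6218  19.5798   4.2312   0.634   -0.0032]
```

Emit:
{"method": "arm_command", "body": {
  "deltas": "0 0 0 0 0 0.04 1;0 0 0 0 0 0.04 1;0 0 0 0 0 0 1"
}}

```text
t: 14.0
tcp_pos: [0.5424, 0.0825, 0.0619]
orientation: [-0.049, 0.999, 0.001, 0.0]
ft_force: [-1.5, 0.6, 6.1]
opening: 0.0119
finger_force: 65.4
```

Run:
```python
from h import *
s=monitor.get_state();print(s["tcp_pos"],s["orientation"],s["ft_force"],s["ft_torque"],s["tau"],s["opening"])
```

```text
[0.5424 0.0825 0.0619] [-0.0493  0.9988  0.0005  0.0004] [-1.5132  0.6423  6.0544] [-0.0712  0.6962 -1.4736] [  1.4855 -38.2117  19.3      4.8826   0.6142   1.7733] 0.01190355958465558
```

Emit:
{"method": "arm_command", "body": {
  "deltas": "0 0 0 0 0 0 0.6;0 0 0 0 0 0 0.3;0 0 0 0 0 0 0;0 0 0 0 0 0 -0.1;0 0 0 0 0 0 -0.1;0 0 0.05 0 0 0 -0.1;0 0 0.12 0 0 0 -0.1;0 0 0.15 0 0 0 -0.1;0 0 0.15 0 0 0 -0.1;0 0 0.15 0 0 0 -0.1;0 0 0.15 0 0 0 -0.1;-0.1 0 0.1 0 0 0 -0.1;-0.15 0 0 0 0 0 -0.1;-0.15 0 0 0 0 0 -0.1;-0.15 0 0 0 0 0 -0.1;-0.15 0 0 0 0 0 -0.1;-0.1 0 0 0 0 0 -0.1;0 0 0 0 0 0 -0.1"
}}

```text
t: 15.8
tcp_pos: [0.3805, 0.0822, 0.2367]
orientation: [-0.051, 0.999, 0.001, 0.001]
ft_force: [-0.6, -0.0, 0.5]
opening: 0.0471
finger_force: 0.0
```

Run:
```python
from h import *
a=imaging.get_image("top")[140:265,200:355];b=imaging.get_image("side")[120:265,185:360]
cv2.imwrite("pics/fin.png",np.hstack([cv2.resize(a,(440,355),interpolation=2),cv2.resize(b,(355*175//145-70,355),interpolation=2)])[:,:800])
cv2.imwrite("pics/fin_top.png",cv2.resize(a,None,fx=5,fy=5,interpolation=2)); print(monitor.get_state()["t"],monitor.get_state()["tcp_pos"])
```

```text
15.9 [0.3823 0.0825 0.2363]
```

View pics/fin.png

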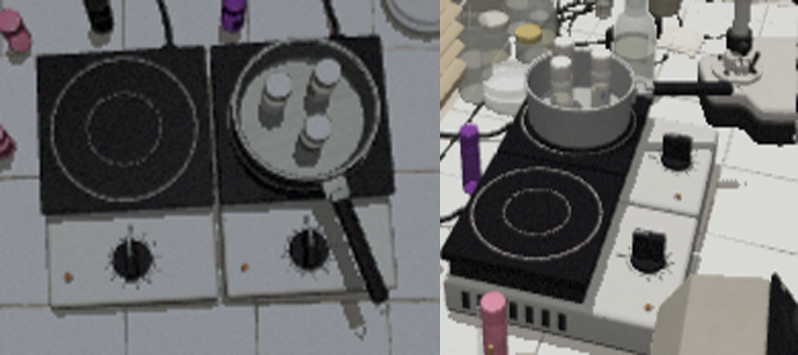

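The last view shows the pan inside the right-hand circle with all three vials upright, and both pointers straight back. The wrist torque of about 1.5 Nm confirmed that knob a reached its stop. Handing in.

```bash
python3 -c "
from plant import r;print(r.job_done())"
```

```text
the job is handed in; nothing more can be done
None
```

The job is handed in: the pan was slid, not lifted, onto the free hotplate and stands within about 3 mm of its circle's centre with all three vials upright; the first hotplate's knob is off at its stop, the other knob is still off, and the bottle and beaker were not touched.

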